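Load the second sample rack and lift the carrier

TASK

Pick up the sample rack that stands on the table by its upright tab and set it down into the empty bay of the two-bay carrier, its two holes fully home over the bay's two pegs, without dropping it, and let go of it. Then take the carrier by its handle, lift it with both racks about 10 cm off the table, and finish holding it there in the gripper, level and still: do not put it down. Keep carrier and racks upright throughout, and leave the other things on the table where they are.

Things in the scene. Friction and masses are not known exactly. Their poses are not given: they have to be found in the camera images.
- rack_out_center (a point): The rack to load, on the table. White rack, about 130 g, same after a half turn: base plate 140 (x) x 60 (y) x 10 mm, a 12 mm through hole 58 mm either side of its middle along x; at x = +-36 mm a row of three fixed blue-capped tubes (tops 80 mm up, caps 16 mm wide); in the middle an upright tab, 30 mm along x, 14 mm thick (y), top 100 mm up. Point: central, 50 mm above its underside; z up.
- rack_in_center (a point): The rack already seated in the carrier's other bay, identical to the loose one. Point: central, 50 mm above its underside; x along its long side, z up.
- carrier_grip (a point): Middle of the carrier's handle: flat-sided aluminium bar along x, 124 mm long, 16 mm thick (y), 20 mm tall, centre 145 mm above the tray's underside, on a post at each end (100 mm free between). y points to the loaded bay, z up. Loose grey tray, 170 (x) x 270 (y) mm, rim 16 mm high; about 610 g with both racks, then balanced under this point to 10 mm.
- bay_empty (a point): Centre of the carrier's empty bay on top of the tray's 8 mm thick floor, 80 mm to -y of the handle; axes as the carrier's. Brass pegs stand 58 mm either side of it along x: 8 mm thick, 18 mm tall, tapering to 3 mm over the top 8 mm. A seated rack rests on this floor (its point 50 mm above this one), long side along x, either way round.
- carton: bystander: closed white and blue carton, 70 x 170 x 100 mm, origin under its centre
- notebook: bystander: spiral notebook lying flat, 105 x 150 x 10 mm, origin under its centre
- sanitiser: bystander: clear bottle, 60 mm diameter, 150 mm tall, origin under its centre
- glove_box: bystander: green glove box, 220 x 110 x 80 mm, origin under its centre
Mind the look-alikes: they are no part of the job. Leave any black, brown or pink look-alike of the part that bears rack_out_center alone.

How it is judged:
By the outcome, as a careful person would: the job done as asked, in the order asked, and still so for the second after the job is handed in, while the arm keeps its last pose, push and grip.
It also fails if it takes over 61 s, if anything falls off the work surface, if the arm or the gripper's body presses on something with over 40 N, if the wrist force passes 120 N, or if a joint passes its speed limit or range.

ROBOT

A 7-joint arm with a two-finger parallel gripper is mounted at the origin on the work surface. World frame = base frame: x ahead of the robot, y to its left, z up, the work surface at z = 0. Lengths are in m, angles in degrees, forces in N, time in s.
With the tool pointing down it reaches from about 0.4 to 0.85 m from the base axis. Payload 6.9 kg.
Tool frame: the origin (TCP) lies on the mounting face of the last link; the fingertips stand 173 mm ahead of it and the grasp point (between the pads) lies 155 mm ahead of it; z points along the fingers, y is the line along which they close (so a half turn about z gives the same grasp; the last joint's range is limited). The gripper opens to 85 mm and grips with 20 to 120 N. Pads are 22 mm wide; open, the fingers measure 114 mm over their backs; the gripper's body (76 mm by 85 mm) begins 54 mm behind the grasp point. The pads swing forward as they close: fully open they stand 13 mm farther back than shut.
Start: joints at [76.404, 29.078, -13.613, 85.955, 7.202, 65.827, -8.869], TCP at [0.21, -0.589, 0.405] pointing down, gripper open.
Joint ranges: [-176.47, 176.47], [-13.61, 117.27], [-81.72, 77.17], [0.22, 143.17], [-87.28, 267.28], [10, 112.55], [-165.47, 165.47]. Speed limits (degrees/s): [136.94, 136.94, 180, 180, 180, 180, 180].

INTERFACE

Orientations are given as [roll, pitch, yaw] about the fixed x, y, z axes, in that order (R = Rz(yaw) Ry(pitch) Rx(roll)).
In Python, from workcell import state, vision, ticket, nets gives the robot as it stands.
- The arm moves only by the tool jog_arm, never from a script. Its argument "commands" is a list of rows, each a list of 7 numbers: the shift along the tool's x, y, z in cm, then the turn, a rotation vector about the tool's x, y, z in rad, then the opening, from 0 (shut) to 1 (fully open). A call has 1 to 5 rows; each row shifts and turns the commanded pose from where the row before left it, along the tool's axes as they then stand; what a row does not reach is not made up. A row lasts 1/12 s, in which the tool goes at most 41.7 mm and 7.16 degrees, less where a joint would pass 70% of its speed; a pose out of reach is approached as far as the arm can. A call with a gripper value outside its range is refused whole. The fingers move at their own pace and stop on an object; "force" is the grip in N (left out, the last holds). Time passes only in rows, so rows that do not move let the fingers close. It gives the time, the measured TCP pose, the force, the opening and the grip force at its end, in the units of the state.
- state(): the state, without advancing time (a new reading comes with each control period).
- vision.get_image(name): name is "side" or "top"; returns a dict with "frame" (400x640x3 uint8, red, green, blue), "intrinsics" (3x3 intrinsics, pixels), "position" and "rotation" of the camera in the world. Camera axes: x right, y down, z forward; pixel columns grow to the right and rows downward; lengths in m; the calibration is good to about 2 mm. A picture is of the moment at which its call begins. There is no depth.
- ticket.close_job(): hands the job in; it is judged then, once.
Trained networks look in the newest picture that a camera, given by its name, has taken for a name from the list of things; names that differ only in an ending like _2 or _b are one class to them, and where a whole thing is asked for, a point or a joint stands for the part that bears it (a point fixed in the world has none). Each returns a list of dicts, best first, with "p" (0 to 1); they miss things now and then, are a little off and sometimes report something else, mostly with a low value. They report only what shows in the picture. A call takes as long as a camera call. They do not tell look-alikes from the thing itself.
- nets.regions_of(label, camera): "region" (400x640 bool, what is visible of it) and "box" ([left, top, right, bottom] in pixels, round what is visible of it).
The state is a dict: "clock": time; "qpos": joint angles; "qvel": joint speeds; "effort": joint torques, N m; "tool_pos": TCP position; "orientation": TCP orientation; "contact_force": force on the tool from outside, world axes, zero at the start; "wrist_torque": the same for the moment, N m; "width": finger opening in m; "gripper_force": force on a finger pad.
Only numpy, scipy, OpenCV 4.12 (cv2) and the standard library are available. Lean on these libraries where they do the work, as an engineer would, in place of code of your own. Each camera call takes 0.05 s, during which the arm holds its last target. There are 200 camera calls.

## Working session

There is one attempt and no reset: what is moved stays moved. The work goes in short steps, Python scripts to look and compute and a tool call to move; the robot and the scene stay as the last step left them, time stands still between calls to the robot, and variables do not carry over. Pictures are saved under pics/ and viewed, at most 10 in all, crops included, and the job is handed in when it is done.

Besides the shell and the picture viewer there is one more tool, called as name(argument=value, ...), one argument or row to a line, values as JSON. jog_arm: Moves the arm, as the interface text tells. Its arguments: {"type":"object","properties":{"commands":{"type":"array","items":{"type":"array","items":{"type":"number"}}},"force":{"type":"number"}},"required":["commands"]}

```bash
mkdir -p pics
cat > h.py <<'E'
import numpy as np, cv2
from workcell import state, vision, ticket, nets
def save(im,name): cv2.imwrite('pics/'+name,cv2.cvtColor(im['frame'],cv2.COLOR_RGB2BGR))
def ray(im,uv,z):
    K=np.array(im['intrinsics']);R=np.array(im['rotation']);p=np.array(im['position'])
    d=R@np.linalg.inv(K)@np.array([uv[0],uv[1],1.]); return p+d*(z-p[2])/d[2]
def proj(im,X):
    K=np.array(im['intrinsics']);R=np.array(im['rotation']);p=np.array(im['position'])
    c=(np.atleast_2d(X)-p)@R; q=c@K.T; return q[:,:2]/q[:,2:]
E
python3 - <<'E'
from h import *
t=vision.get_image('top');s=vision.get_image('side');save(t,'t0.png');save(s,'s0.png')
for n,i in(('top',t),('side',s)):
    print(n,i['position'],np.round(i['rotation'],3).tolist(),np.round(i['intrinsics'],1).tolist())
    for l in ['rack_out_center','carrier_grip']:
        for r in nets.regions_of(l,n)[:5]: print(l,round(r['p'],2),r['box'])
print(state())
E
```

```text
top [ 0.46401473 -0.01148926  1.46772856] [-176.611, 0.584, -88.502] [[432.7, 0.0, 317.2], [0.0, 432.7, 203.7], [0.0, 0.0, 1.0]]
rack_out_center 0.96 [143.6, 273.0, 188.6, 296.6]
rack_out_center 0.77 [273.0, 243.0, 295.1, 288.2]
rack_out_center 0.72 [245.1, 189.6, 270.4, 232.6]
rack_out_center 0.7 [199.1, 245.2, 244.3, 268.8]
carrier_grip 0.82 [332.1, 175.3, 412.8, 238.2]
side [0.50770111 0.95631968 0.9154878 ] [-129.649, -0.949, -177.069] [[400.6, 0.0, 313.7], [0.0, 400.6, 195.6], [0.0, 0.0, 1.0]]
rack_out_center 0.91 [357.8, 275.4, 391.6, 334.6]
rack_out_center 0.8 [398.8, 345.5, 439.4, 400.0]
rack_out_center 0.74 [351.5, 228.2, 402.6, 264.6]
carrier_grip 0.65 [290.2, 151.0, 349.5, 218.5]
{'clock': 0.3, 'qpos': array([ 76.40315351,  29.09753238, -13.61071983,  85.97253737,
         7.2011592 ,  65.82671674,  -8.87116096]), 'qvel': array([-0.08093228, -0.04455858,  0.04768351, -0.06759122,  0.04845297,
        0.01569605, -0.01695134]), 'effort': array([ 2.56741208e-03, -6.19780540e+01, -2.18140393e+00, -2.49521971e+01,
        1.34681904e-02,  7.27424122e-03, -3.08921767e-05]), 'tool_pos': array([ 0.2100179 , -0.58860045,  0.40435213]), 'orientation': array([-1.79961429e+02, -4.32765741e-04,  1.96376217e+01]), 'contact_force': array([-0.08090009,  0.42240117, -0.25050287]), 'wrist_torque': array([-0.01664986,  0.03358287,  0.04342413]), 'gripper_force': 0.0, 'width': 0.08512189178266136}
```

View pictures.

View pics/t0.png

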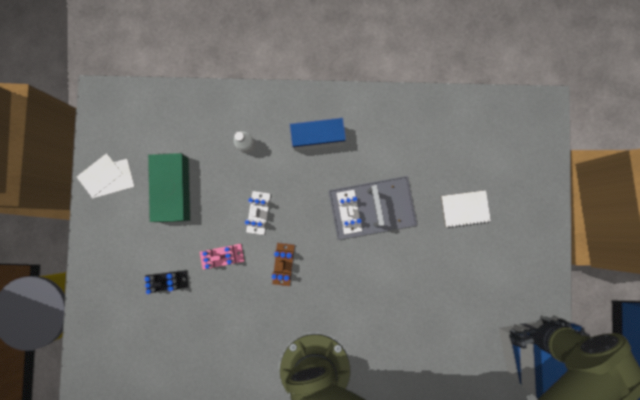

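View pics/s0.png

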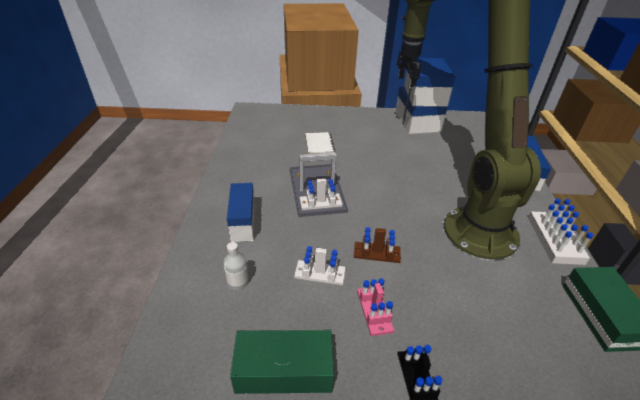

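The top view shows the white rack at (258,213). The carrier is at (372,208) with its loaded bay on the left (+y) and the empty bay on the right. The brown, pink and black racks are look-alikes. Next I'll fit model silhouettes to the network regions in both cameras.

```bash
cat >> h.py <<'E'
from scipy.spatial.transform import Rotation as Ro
from scipy.optimize import minimize
_gi=vision.get_image
class V:
    @staticmethod
    def get_image(n):
        i=dict(_gi(n)); r=np.array(i['rotation'])
        if r.size==3: i['rotation']=Ro.from_euler('xyz',r,degrees=True).as_matrix()
        return i
vision=V
def box(x0,x1,y0,y1,z0,z1): return np.array([[a,b,c] for a in(x0,x1) for b in(y0,y1) for c in(z0,z1)])
RACK=[box(-.07,.07,-.03,.03,0,.01),box(-.015,.015,-.007,.007,0,.1)]+[box(s*.036-.007,s*.036+.007,y-.007,y+.007,0.06,.08) for s in(-1,1) for y in(-.02,0,.02)]
RACKS=[box(-.07,.07,-.03,.03,0,.01),box(-.015,.015,-.007,.007,0,.1)]+[box(s*.036-.007,s*.036+.007,y-.007,y+.007,0.0,.08) for s in(-1,1) for y in(-.018,0,.018)]
def place(parts,x,y,yaw,z=0): 
    R=Ro.from_euler('z',yaw).as_matrix(); return [p@R.T+[x,y,z] for p in parts]
CAR=[box(-.085,.085,-.135,.135,0,.016),box(-.062,.062,-.008,.008,.135,.155)]+[box(s*.056-.006,s*.056+.006,-.008,.008,0,.155) for s in(-1,1)]
CARL=CAR+[p+[0,.08,.008] for p in RACKS]
def render(im,parts,shape=(400,640),S=4):
    m=np.zeros((shape[0]*S,shape[1]*S),np.uint8)
    for p in parts:
        h=cv2.convexHull(((proj(im,p)+.5)*S*16-8).round().astype(np.int32)); cv2.fillConvexPoly(m,h,255,shift=4)
    return cv2.resize(m,(shape[1],shape[0]),interpolation=cv2.INTER_AREA)/255.
def fit(parts,views,x0,z=0):
    def cost(v):
        c=0
        for im,m in views:
            r=render(im,place(parts,v[0],v[1],v[2]/5,z)); c+=1-np.minimum(r,m).sum()/np.maximum(r,m).sum()
        return c
    x0=np.array([x0[0],x0[1],x0[2]*5]); best=None
    for d in(.02,.006):
        b=minimize(cost,x0,method='Nelder-Mead',options=dict(initial_simplex=np.vstack([x0]+[x0+d*e*(1,1,2) for e in np.eye(3)]),xatol=1e-4,fatol=1e-4)); x0=b.x
    return x0[0],x0[1],np.degrees(x0[2]/5),b.fun
E
python3 - <<'E'
from h import *
t=vision.get_image('top');s=vision.get_image('side')
print(ray(t,(258,213),.05),ray(t,(372,208),.05))
def mask(l,c,uv):
    for r in nets.regions_of(l,c):
        b=r['box']
        if b[0]<=uv[0]<=b[2] and b[1]<=uv[1]<=b[3]: return np.array(r['region']).astype(float),b
rt,b1=mask('rack_out_center','top',(258,213));rs,b2=mask('rack_out_center','side',(320,268)) or (None,None)
print(b1,b2)
ct,b3=mask('carrier_grip','top',(372,208));cs,b4=mask('carrier_grip','side',(320,190))
# colour test of the white rack in side view as fallback
p=ray(t,(258,213),.0)[:2];q=ray(t,(372,208),.0)[:2]
for vs in([(t,rt)],[(s,rs)],[(t,rt),(s,rs)]):
    if vs[-1][1] is not None: print('rack',fit(RACKS,vs,(p[0],p[1],0.1)))
for vs in([(t,ct)],[(s,cs)],[(t,ct),(s,cs)]): print('car',fit(CARL,vs,(q[0],q[1],0.1)),fit(CAR,vs,(q[0],q[1],0.1)))
E
```

```text
[0.51199114 0.19875076 0.05      ] [ 0.53800097 -0.17455447  0.05      ]
[244.1, 191.3, 269.9, 233.4] [296.4, 244.3, 344.7, 286.2]
rack (np.float64(0.5164674433713363), np.float64(0.20510760013158957), np.float64(-6.563986926612292), np.float64(0.09457857111228085))
rack (np.float64(0.5137570059425616), np.float64(0.2027436434166756), np.float64(5.184887873268127), np.float64(0.1824450710516763))
rack (np.float64(0.5147981235846903), np.float64(0.2040230149190754), np.float64(-7.129067269976878), np.float64(0.1844473877370103))
car (np.float64(0.5428678219427696), np.float64(-0.17935853006433577), np.float64(12.102279057838414), np.float64(0.2163996122483891)) (np.float64(0.5428678219427696), np.float64(-0.17935853006433577), np.float64(12.102279057838414), np.float64(0.2163996122483891))
car (np.float64(0.5416621244721771), np.float64(-0.18298977870563693), np.float64(11.52945045432638), np.float64(0.35875312242744517)) (np.float64(0.5416621244721771), np.float64(-0.18298977870563693), np.float64(11.52945045432638), np.float64(0.35875312242744517))
car (np.float64(0.5422705506492304), np.float64(-0.18091797603345544), np.float64(11.768865537337069), np.float64(0.5832368255436733)) (np.float64(0.5422705506492304), np.float64(-0.18091797603345544), np.float64(11.768865537337069), np.float64(0.5832368255436733))
```

```bash
cat >> h.py <<'E'
def masks(l,c): return [(r['p'],np.array(r['region']).astype(float),r['box']) for r in nets.regions_of(l,c)]
def pick(ms,uv,tol=0):
    for p,m,b in ms:
        if b[0]<=uv[0]<=b[2] and b[1]<=uv[1]<=b[3]: return m
def overlay(im,partsets,name,crop,k=4):
    f=cv2.cvtColor(im['frame'],cv2.COLOR_RGB2BGR); x0,y0,x1,y1=crop
    g=cv2.resize(f[y0:y1,x0:x1],None,fx=k,fy=k,interpolation=cv2.INTER_CUBIC)
    for parts in partsets:
        for p in parts:
            h=cv2.convexHull(((proj(im,p)-[x0,y0]+.5)*k).round().astype(np.int32)); cv2.polylines(g,[h],True,(0,0,255),1)
    return g
E
python3 - <<'E'
from h import *
t=vision.get_image('top');s=vision.get_image('side')
ct=pick(masks('carrier_grip','top'),(372,208));cs=pick(masks('carrier_grip','side'),(320,190))
rt=masks('rack_in_center','top');rs=masks('rack_in_center','side')
it=pick(rt,(348,212));i_s=pick(rs,(320,192))
print(it is None,i_s is None,[b for p,m,b in rs])
ut=np.maximum(ct,it) if it is not None else ct
us=np.maximum(cs,i_s) if i_s is not None else cs
c=[]
for vs in([(t,ut)],[(s,us)],[(t,ut),(s,us)]):
    c.append(fit(CARL,vs,(.542,-.18,.1))); print('car',np.round(c[-1],4))
for im,m in((t,it),(s,i_s)):
    if m is not None: print('rackin',np.round(fit(RACKS,[(im,m)],(.542,-.1,.1),.008),4))
a=overlay(t,[place(CARL,c[0][0],c[0][1],np.radians(c[0][2]))],'',(320,165,420,245))
b=overlay(s,[place(CARL,c[0][0],c[0][1],np.radians(c[0][2]))],'',(280,145,360,225))
d=overlay(t,[place(RACKS,.515,.204,np.radians(-7))],'',(230,180,290,240))
e=overlay(s,[place(RACKS,.515,.204,np.radians(-7))],'',(280,235,360,295))
def pad(g): o=np.zeros((320,400,3),np.uint8);h=min(300,g.shape[0]);o[:h,:g.shape[1]]=g[:h];return o[:300]
cv2.imwrite('pics/ov.png',np.vstack([np.hstack([pad(a),pad(b)]),np.hstack([pad(d),pad(e)])]))
E
```

```text
False False [[296.6, 179.0, 341.4, 209.1]]
car [ 0.5435 -0.1805 12.2677  0.0222]
car [ 0.5414 -0.1833 11.9123  0.039 ]
car [ 0.5425 -0.1818 12.1735  0.0744]
rackin [ 0.5267 -0.1014 12.2018  0.051 ]
rackin [ 0.5253 -0.1038  6.5541  0.1395]
```

View pics/ov.png

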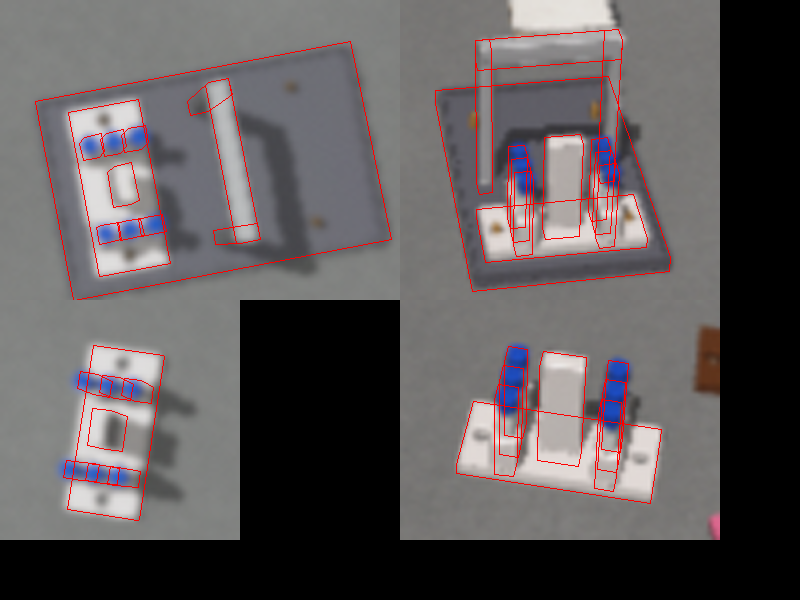

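The overlay matches well in both views. The rack is at about (0.515, 0.204) with yaw -7°, and the carrier at about (0.5425, -0.182) with yaw 12.2°. Now I'll turn the tool and move outward.

jog_arm(
  commands=[
    [0,0,0,0,0,0.093,1],
    [0,0,0,0,0,0.093,1],
    [0,0,0,0,0,0.093,1],
    [0,0,0,0,0,0.093,1],
    [0,0,0,0,0,0.093,1],
  ],
)

```text
clock: 1.32
tool_pos: [0.2101, -0.5886, 0.4047]
orientation: [-180.0, -0.0, -7.3]
contact_force: [-1.2, -0.7, 0.3]
width: 0.0851
gripper_force: 0.0
```

jog_arm(
  commands=[
    [1.7,-2.1,0,0,0,0,1],
    [1.7,-2.1,0,0,0,0,1],
    [1.7,-2.1,0,0,0,0,1],
    [1.7,-2.1,0,0,0,0,1],
    [1.7,-2.1,0,0,0,0,1],
  ],
)

```text
clock: 1.73
tool_pos: [0.308, -0.4938, 0.4048]
orientation: [180.0, -0.0, -7.0]
contact_force: [0.4, -1.4, 0.2]
width: 0.0852
gripper_force: 0.0
```

jog_arm(
  commands=[
    [1.7,-2.1,0,0,0,0,1],
    [1.7,-2.1,0,0,0,0,1],
    [1.7,-2.1,0,0,0,0,1],
    [1.7,-2.1,0,0,0,0,1],
    [1.7,-2.1,0,0,0,0,1],
  ],
)

```text
clock: 2.15
tool_pos: [0.4052, -0.3999, 0.4048]
orientation: [180.0, -0.0, -7.0]
contact_force: [-0.2, -1.3, 0.5]
width: 0.0856
gripper_force: 0.0
```

jog_arm(
  commands=[
    [1.7,-2.1,0,0,0,0,1],
    [1.7,-2.1,0,0,0,0,1],
    [1.7,-2.1,0,0,0,0,1],
    [1.7,-2.1,0,0,0,0,1],
    [1.7,-2.1,0,0,0,0,1],
  ],
)

```text
clock: 2.57
tool_pos: [0.5024, -0.306, 0.4048]
orientation: [180.0, -0.0, -7.0]
contact_force: [-0.0, -0.0, -0.1]
width: 0.0852
gripper_force: 0.0
```

jog_arm(
  commands=[
    [-0.33,-3.38,0,0,0,0,1],
    [-0.33,-3.38,0,0,0,0,1],
    [-0.33,-3.38,0,0,0,0,1],
    [-0.33,-3.38,0,0,0,0,1],
    [-0.33,-3.38,0,0,0,0,1],
  ],
)

```text
clock: 2.98
tool_pos: [0.5056, -0.1357, 0.4048]
orientation: [180.0, -0.0, -7.0]
contact_force: [0.8, 0.5, -0.1]
width: 0.085
gripper_force: 0.0
```

jog_arm(
  commands=[
    [-0.33,-3.38,0,0,0,0,1],
    [-0.33,-3.38,0,0,0,0,1],
    [-0.33,-3.38,0,0,0,0,1],
    [-0.33,-3.38,0,0,0,0,1],
    [-0.33,-3.38,0,0,0,0,1],
  ],
)

```text
clock: 3.4
tool_pos: [0.5098, 0.034, 0.405]
orientation: [-180.0, -0.0, -7.0]
contact_force: [1.4, 0.1, -0.1]
width: 0.0852
gripper_force: 0.0
```

jog_arm(
  commands=[
    [-0.33,-3.38,0,0,0,0,1],
    [-0.33,-3.38,0,0,0,0,1],
    [-0.33,-3.38,0,0,0,0,1],
    [-0.33,-3.38,0,0,0,0,1],
    [-0.33,-3.38,0,0,0,0,1],
  ],
)

```text
clock: 3.82
tool_pos: [0.514, 0.2038, 0.4049]
orientation: [-180.0, -0.0, -7.0]
contact_force: [0.2, 0.1, 0.1]
width: 0.0853
gripper_force: 0.0
```

jog_arm(
  commands=[
    [0,0,2,0,0,0,1],
    [0,0,2,0,0,0,1],
    [0,0,2,0,0,0,1],
    [0,0,0,0,0,0,1],
  ],
)

```text
clock: 4.15
tool_pos: [0.5132, 0.2018, 0.3414]
orientation: [179.8, 0.3, -7.0]
contact_force: [-0.4, -0.2, -0.6]
width: 0.0858
gripper_force: 0.0
```

Run:
```python
from h import *
st=state();s=vision.get_image('side');print(np.round(st['tool_pos'],4))
# recheck rack pose with side view; overlay rack, and mark the predicted fingers' grasp point
g=overlay(s,[place(RACKS,.515,.204,np.radians(-7))],'',(240,150,400,300),5)
R=Ro.from_euler('xyz',st['orientation'],degrees=True).as_matrix()
for d in [(0,0,.155),(0,.0425,.16),(0,-.0425,.16)]:
    q=(proj(s,st['tool_pos']+R@np.array(d))[0]-[240,150]+.5)*5; cv2.circle(g,tuple(int(v) for v in q),4,(0,255,0),1)
cv2.imwrite('pics/g1.png',g[:600])
```

```text
[0.5132 0.2018 0.3414]
```

View pics/g1.png

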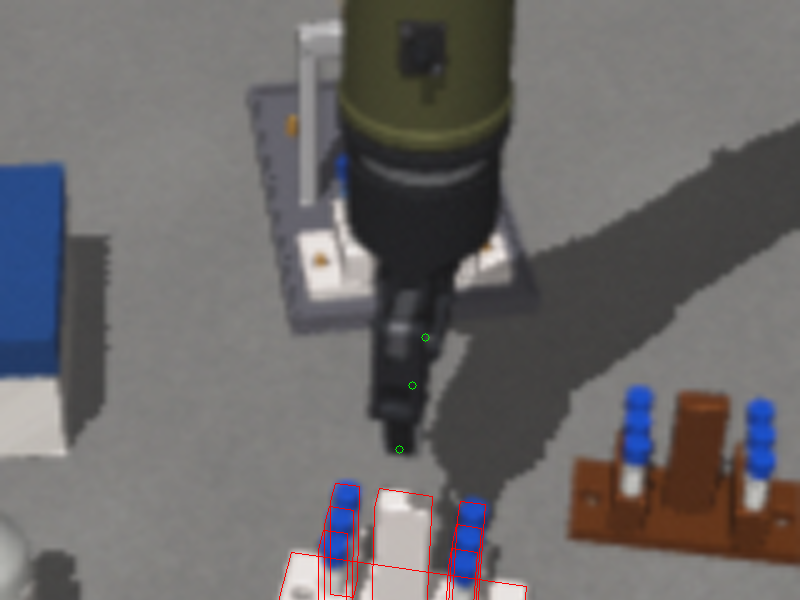

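The side view shows the lower fingertip at about (400,440), within a few pixels of its predicted mark, and it is lined up with the tab. I'll descend and grip.

jog_arm(
  commands=[
    [0,0,2,0,0,0,1],
    [0,0,2,0,0,0,1],
    [0,0,2,0,0,0,1],
    [0,0,1.5,0,0,0,1],
    [0,0,1.5,0,0,0,1],
  ],
)

```text
clock: 4.62
tool_pos: [0.5149, 0.2022, 0.2554]
orientation: [-179.9, -0.1, -7.0]
contact_force: [0.1, 0.1, 0.4]
width: 0.0854
gripper_force: 0.0
```

jog_arm(
  commands=[
    [0,0,1,0,0,0,1],
    [0,0,0.5,0,0,0,1],
    [0,0,0,0,0,0,1],
    [0,0,0,0,0,0,1],
  ],
)

```text
clock: 4.95
tool_pos: [0.5146, 0.2023, 0.2405]
orientation: [-180.0, -0.0, -7.0]
contact_force: [0.5, 0.4, 0.9]
width: 0.0855
gripper_force: 0.0
```

jog_arm(
  commands=[
    [0,0,0,0,0,0,0.5],
    [0,0,0,0,0,0,0.5],
    [0,0,0,0,0,0,0.5],
    [0,0,0,0,0,0,0.3],
    [0,0,0,0,0,0,0.3],
  ],
  force=40,
)

```text
clock: 5.37
tool_pos: [0.5143, 0.2022, 0.24]
orientation: [-180.0, -0.0, -7.0]
contact_force: [-0.1, -0.0, 0.2]
width: 0.0265
gripper_force: 0.0
```

jog_arm(
  commands=[
    [0,0,0,0,0,0,0],
    [0,0,0,0,0,0,0],
    [0,0,0,0,0,0,0],
    [0,0,0,0,0,0,0],
    [0,0,0,0,0,0,0],
  ],
)

```text
clock: 5.78
tool_pos: [0.5142, 0.2021, 0.2396]
orientation: [180.0, 0.0, -7.0]
contact_force: [0.0, -0.6, -1.6]
width: 0.0134
gripper_force: 45.4
```

jog_arm(
  commands=[
    [0,0,0,0,0,0,0],
    [0,0,0,0,0,0,0],
    [0,0,0,0,0,0,0],
  ],
)

```text
clock: 6.03
tool_pos: [0.5142, 0.2022, 0.2396]
orientation: [180.0, 0.0, -7.0]
contact_force: [0.1, -0.4, -2.1]
width: 0.0135
gripper_force: 45.4
```

jog_arm(
  commands=[
    [0,0,-0.5,0,0,0,0],
    [0,0,-1,0,0,0,0],
    [0,0,-1.5,0,0,0,0],
    [0,0,-2,0,0,0,0],
    [0,0,-2,0,0,0,0],
  ],
)

```text
clock: 6.45
tool_pos: [0.5141, 0.2022, 0.3111]
orientation: [180.0, 0.0, -7.0]
contact_force: [-0.3, -0.7, -1.2]
width: 0.0138
gripper_force: 45.3
```

jog_arm(
  commands=[
    [0,0,-2,0,0,0,0],
    [0,0,-2,0,0,0,0],
    [0,0,-2,0,0,0,0],
    [0,0,-2,0,0,0,0],
    [0,0,-2,0,0,0,0],
  ],
)

```text
clock: 6.87
tool_pos: [0.5138, 0.2021, 0.4119]
orientation: [-180.0, -0.0, -7.0]
contact_force: [0.6, 0.4, -1.6]
width: 0.0137
gripper_force: 45.3
```

jog_arm(
  commands=[
    [0,0,-2,0,0,0,0],
    [0,0,-1,0,0,0,0],
    [0,0,0,0,0,0,0],
    [0,0,0,0,0,0,0],
    [0,0,0,0,0,0,0],
  ],
)

```text
clock: 7.28
tool_pos: [0.5139, 0.2019, 0.4387]
orientation: [179.9, 0.1, -7.0]
contact_force: [0.1, -0.2, -1.4]
width: 0.0133
gripper_force: 45.4
```

```bash
cat >> h.py <<'E'
def rackpix(im,crop,skip=None):
    # bright white plate pixels inside crop
    f=im['frame'].astype(int);m=(f.min(2)>150)&(f.max(2)-f.min(2)<45);o=np.zeros(m.shape);x0,y0,x1,y1=crop;o[y0:y1,x0:x1]=m[y0:y1,x0:x1];return o
E
python3 - <<'E'
from h import *
st=state();print(np.round(st['tool_pos'],4),st['orientation'],st['width'])
s=vision.get_image('side')
p=st['tool_pos'];yaw=np.radians(st['orientation'][2]);zb=p[2]-.2396
c=proj(s,[p[0],p[1],zb+.04])[0];print(c)
m=pick(masks('rack_out_center','side'),c)
print(None if m is None else m.sum())
if m is not None:
  m0=m
  r=fit(RACKS,[(s,m)],(p[0],p[1],yaw),zb);print(r)
c=c.astype(int);k=(max(c[0]-60,0),max(c[1]-70,0),c[0]+60,min(c[1]+55,400))
cv2.imwrite('pics/hand.png',overlay(s,[place(RACKS,p[0],p[1],yaw,zb)],'',k,5)[:600])
E
```

```text
[0.5139 0.2019 0.4387] [ 1.79949530e+02  8.39521592e-02 -7.00574063e+00] 0.01328346235621822
[322.11072386 211.57267762]
1394.0
(np.float64(0.5129758147183163), np.float64(0.19878118535417488), np.float64(-6.65636005094118), np.float64(0.1701229367448539))
```

View pics/hand.png

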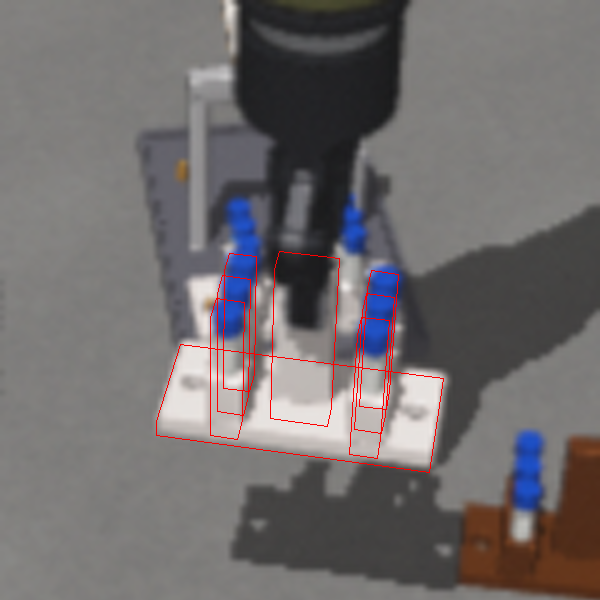

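The rack hangs level in the gripper and its overlay agrees within about 1 px of the original image. I'll turn to the carrier's yaw and carry it over.

jog_arm(
  commands=[
    [0,0,0,0,0,-0.067,0],
    [0,0,0,0,0,-0.067,0],
    [0,0,0,0,0,-0.067,0],
    [0,0,0,0,0,-0.067,0],
    [0,0,0,0,0,-0.066,0],
  ],
)

```text
clock: 7.8
tool_pos: [0.5142, 0.2021, 0.4386]
orientation: [180.0, 0.1, 12.3]
contact_force: [0.2, 0.3, -1.0]
width: 0.0133
gripper_force: 45.4
```

jog_arm(
  commands=[
    [-0.36,1.5,0,0,0,0,0],
    [-0.36,3,0,0,0,0,0],
    [-0.36,3.2,0,0,0,0,0],
    [-0.36,3.2,0,0,0,0,0],
    [-0.36,3.2,0,0,0,0,0],
  ],
)

```text
clock: 8.22
tool_pos: [0.5261, 0.0591, 0.4387]
orientation: [-180.0, 0.1, 12.2]
contact_force: [1.1, -0.1, -1.4]
width: 0.0133
gripper_force: 45.4
```

jog_arm(
  commands=[
    [-0.36,3.2,0,0,0,0,0],
    [-0.36,3.2,0,0,0,0,0],
    [-0.36,3.2,0,0,0,0,0],
    [-0.36,3.2,0,0,0,0,0],
    [-0.36,3.2,0,0,0,0,0],
  ],
)

```text
clock: 8.63
tool_pos: [0.5421, -0.1013, 0.4387]
orientation: [-180.0, 0.1, 12.1]
contact_force: [1.2, 0.2, -0.6]
width: 0.0135
gripper_force: 45.4
```

jog_arm(
  commands=[
    [-0.36,3.2,0,0,0,0,0],
    [-0.36,3.2,0,0,0,0,0],
    [-0.36,3.2,0,0,0,0,0],
    [-0.36,3.2,0,0,0,0,0],
    [-0.28,2.3,0,0,0,0,0],
  ],
)

```text
clock: 9.05
tool_pos: [0.5568, -0.2544, 0.4383]
orientation: [180.0, 0.1, 12.0]
contact_force: [1.1, -0.7, -1.4]
width: 0.0131
gripper_force: 45.4
```

jog_arm(
  commands=[
    [0,0,0,0,0,0,0],
    [0,0,0,0,0,0,0],
    [0,0,0,0,0,0,0],
  ],
)

```text
clock: 9.3
tool_pos: [0.5573, -0.2501, 0.4387]
orientation: [-179.9, 0.1, 12.2]
contact_force: [-0.1, 0.5, -1.9]
width: 0.0138
gripper_force: 45.4
```

jog_arm(
  commands=[
    [-0.05,0.55,0,0,0,0,0],
    [-0.05,0.55,0,0,0,0,0],
    [0,0,1.5,0,0,0,0],
    [0,0,2,0,0,0,0],
    [0,0,2,0,0,0,0],
  ],
)

```text
clock: 9.72
tool_pos: [0.5588, -0.2617, 0.3847]
orientation: [179.9, -0.1, 12.2]
contact_force: [0.3, -1.1, -1.0]
width: 0.0136
gripper_force: 45.4
```

jog_arm(
  commands=[
    [0,0,2,0,0,0,0],
    [0,0,2,0,0,0,0],
    [0,0,2,0,0,0,0],
    [0,0,1.5,0,0,0,0],
    [0,0,0.9,0,0,0,0],
  ],
)

```text
clock: 10.13
tool_pos: [0.5583, -0.2615, 0.2989]
orientation: [-179.9, 0.1, 12.2]
contact_force: [-0.9, 0.0, -2.2]
width: 0.0137
gripper_force: 45.4
```

jog_arm(
  commands=[
    [0,0,0,0,0,0,0],
    [0,0,0,0,0,0,0],
    [0,0,0,0,0,0,0],
  ],
)

```text
clock: 10.38
tool_pos: [0.5591, -0.2619, 0.3018]
orientation: [179.9, -0.1, 12.1]
contact_force: [0.5, 0.1, -0.9]
width: 0.0136
gripper_force: 45.3
```

Run:
```python
from h import *
st=state();p=st['tool_pos'];yaw=np.radians(st['orientation'][2]);zb=p[2]-.2396;print(np.round(p,4),st['orientation'])
s=vision.get_image('side');t=vision.get_image('top')
CP=CAR+[box(a*.058-.004,a*.058+.004,-.084,-.076,.008,.026) for a in(-1,1)]
ps=[place(RACKS,p[0],p[1],yaw,zb),place(CP,.542,-.183,np.radians(12.1))]
pt=[place(RACKS,p[0],p[1],yaw,zb),place(CP,.543,-.1805,np.radians(12.1))]
a=overlay(t,pt,'',(330,165,425,250),4);b=overlay(s,ps,'',(275,125,370,225),4)
o=np.zeros((400,760,3),np.uint8);o[:a.shape[0],:380]=a;o[:b.shape[0],380:]=b;cv2.imwrite('pics/bay.png',o)
m=pick(masks('rack_out_center','top'),proj(t,[p[0],p[1],zb])[0])
if m is not None:print(m.sum(),fit(RACKS,[(t,m)],(p[0],p[1],yaw),zb))
```

```text
[ 0.5591 -0.2619  0.3018] [ 1.79941600e+02 -8.87130048e-02  1.21451222e+01]
556.0 (np.float64(0.5615363690460529), np.float64(-0.26051411277946773), np.float64(12.111995301341643), np.float64(0.3894081958394695))
```

View pics/bay.png

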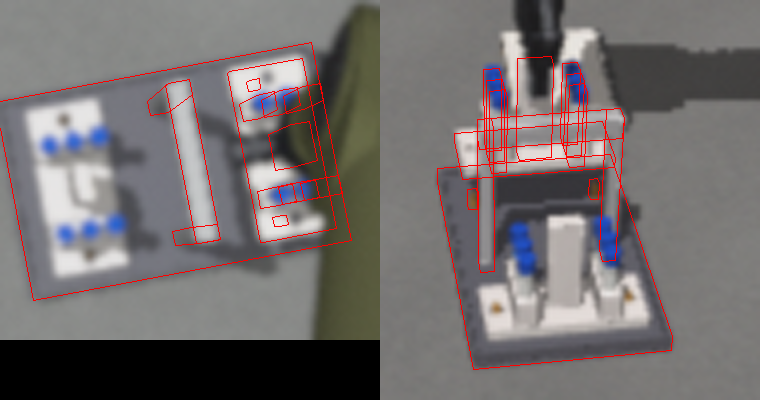

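Run:
```python
from h import *
st=state();p=st['tool_pos'];yaw=np.radians(st['orientation'][2]);zb=p[2]-.2396
t=vision.get_image('top');f=t['frame'].astype(float).mean(2)
def hole(X):
    u,v=proj(t,X)[0];x,y=int(round(u)),int(round(v));w=f[y-5:y+6,x-5:x+6];
    d=np.clip(np.percentile(w,80)-12-w,0,None)
    yy,xx=np.mgrid[y-5:y+6,x-5:x+6];best=None
    # matched filter: dark disc r=1.5px minus ring
    for du in np.arange(-3.5,3.6,.25):
        for dv in np.arange(-3.5,3.6,.25):
            r=np.hypot(xx-u-du,yy-v-dv);s=f[y-5:y+6,x-5:x+6];g=np.clip(2.2-r,0,1);h=np.clip(r-2,0,1)*np.clip(4-r,0,1)
            c=(s*h).sum()/h.sum()-(s*g).sum()/g.sum()
            if best is None or c>best[0]:best=(c,u+du,v+dv)
    return best
x=np.array([np.cos(yaw),np.sin(yaw),0])
for name,c,z in(('hand',p,zb+.01),('in',np.array([.543-.0168,-.1805+.0782,0]),.018)):
    H=[]
    for s in(-1,1):
        X=np.array([c[0],c[1],z])+s*.058*x;X[2]=z;b=hole(X);q=ray(t,b[1:],z);H.append(q[:2]);print(name,s,np.round(b,2),np.round(q[:2]-X[:2],4))
    print(name,'mid',np.round(np.mean(H,0),4),'yaw',np.degrees(np.arctan2(*(H[1]-H[0])[::-1])),np.linalg.norm(H[1]-H[0]))
```

```text
hand -1 [ 47.95 407.08 216.33] [ 0.0107 -0.0111]
hand 1 [ 44.42 400.02 187.8 ] [-0.0111 -0.0115]
hand mid [ 0.5587 -0.2732] yaw 14.691747709261785 0.0946824546599291
in -1 [ 47.17 352.01 227.98] [0.0016 0.0017]
in 1 [ 49.27 345.72 194.72] [-0.0009  0.0008]
in mid [ 0.5266 -0.101 ] yaw 11.96227629699421 0.11338260081034951
```

Run:
```python
from h import *
st=state();p=st['tool_pos'];yaw=np.radians(st['orientation'][2]);zb=p[2]-.2396
t=vision.get_image('top');f=t['frame'].astype(float).mean(2)
H=[]
for u,v in((396.25,183.75),(404,218.75)):
    x,y=int(round(u)),int(round(v));print(f[y-3:y+4,x-3:x+4].astype(int))
    w=f[y-2:y+3,x-2:x+3];d=np.clip(np.median(f[y-3:y+4,x-3:x+4])-8-w,0,None);yy,xx=np.mgrid[y-2:y+3,x-2:x+3]
    uv=((d*xx).sum()/d.sum(),(d*yy).sum()/d.sum());q=ray(t,uv,zb+.01)[:2];H.append(q);print(uv,q)
print('mid',np.mean(H,0),np.linalg.norm(H[0]-H[1]),np.degrees(np.arctan2(*(H[0]-H[1])[::-1])))
```

```text
[[194 199 199 199 206 214 220]
 [219 216 205 194 200 216 225]
 [225 215 186 165 174 202 222]
 [225 211 173 146 156 193 219]
 [226 215 185 159 169 200 220]
 [226 219 199 185 193 212 217]
 [220 211 193 186 198 208 201]]
(np.float64(396.2013422818792), np.float64(184.13288590604026)) [ 0.61610914 -0.2487112 ]
[[137 140 142 140 136 120  90]
 [145 141 134 134 135 127 105]
 [163 142 119 115 129 136 130]
 [187 149 112 111 137 161 170]
 [208 168 135 141 172 198 209]
 [219 199 180 183 203 217 218]
 [222 213 201 199 205 206 199]]
(np.float64(403.8611111111111), np.float64(218.30833333333334)) [ 0.50626996 -0.27500611]
mid [ 0.56118955 -0.26185865] 0.11294276246963811 13.462929017271657
```

Run:
```python
from h import *
t=vision.get_image('top');s=vision.get_image('side')
for im,fn,g in((t,'t0.png',[(392.5,186.5),(399.5,220)]),(s,'s0.png',[(280+75/4,145+120/4),(280+196/4,145+110/4)])):
    f=cv2.imread('pics/'+fn).astype(float);o=f[...,2]-f[...,0];P=[]
    for u,v in g:
        x,y=int(u),int(v);yy,xx=np.mgrid[y-5:y+6,x-4:x+5];w=o[y-5:y+6,x-4:x+5];w=np.clip(w-5-np.median(w),0,None)
        uv=((w*xx).sum()/w.sum(),(w*yy).sum()/w.sum());P.append(ray(im,uv,.019)[:2]);print(fn,np.round(uv,2),w.max(),np.round(P[-1],4))
    print('mid',np.mean(P,0),np.linalg.norm(P[0]-P[1]),np.degrees(np.arctan2(*(P[0]-P[1])[::-1])))
```

```text
t0.png [392.14 186.04] 24.0 [ 0.6151 -0.2442]
t0.png [398.61 219.99] 26.0 [ 0.5018 -0.2676]
mid [ 0.55845569 -0.25591289] 0.11569903271846146 11.645419656137106
s0.png [297.93 174.67] 79.0 [ 0.6135 -0.2436]
s0.png [328.29 172.18] 78.0 [ 0.5005 -0.2676]
mid [ 0.55695706 -0.25559239] 0.11553203549434458 12.020537976669958
```

The pegs are measured at about (0.558, -0.256), so the bay target is (0.5585, -0.2573). I'll shift -4.5 mm along tool y and descend gently.

jog_arm(
  commands=[
    [0,-0.45,0,0,0,0,0],
    [0,0,0.8,0,0,0,0],
    [0,0,0.8,0,0,0,0],
    [0,0,0.8,0,0,0,0],
    [0,0,0.4,0,0,0,0],
  ],
)

```text
clock: 11.15
tool_pos: [0.5571, -0.2574, 0.2708]
orientation: [-179.9, 0.1, 12.1]
contact_force: [0.6, -0.6, -1.7]
width: 0.0132
gripper_force: 45.4
```

jog_arm(
  commands=[
    [0,0,0,0,0,0,0],
    [0,0,0,0,0,0,0],
    [0,0,0.3,0,0,0,0],
    [0,0,0.2,0,0,0,0],
    [0,0,0,0,0,0,0],
  ],
)

```text
clock: 11.57
tool_pos: [0.5575, -0.2575, 0.2674]
orientation: [-180.0, 0.0, 12.1]
contact_force: [-0.2, -0.1, -1.7]
width: 0.0135
gripper_force: 45.4
```

jog_arm(
  commands=[
    [0,0,0.2,0,0,0,0],
    [0,0,0.2,0,0,0,0],
    [0,0,0,0,0,0,0],
    [0,0,0,0,0,0,0],
  ],
)

```text
clock: 11.9
tool_pos: [0.5576, -0.2574, 0.2636]
orientation: [-180.0, 0.0, 12.1]
contact_force: [0.5, 0.4, -1.3]
width: 0.013
gripper_force: 45.4
```

jog_arm(
  commands=[
    [0.05,0,0.2,0,0,0,0],
    [0,0,0.2,0,0,0,0],
    [0,0,0,0,0,0,0],
    [0,0,0,0,0,0,0],
  ],
)

```text
clock: 12.23
tool_pos: [0.5581, -0.2573, 0.2595]
orientation: [-180.0, 0.0, 12.1]
contact_force: [-0.5, 0.6, -1.0]
width: 0.0131
gripper_force: 45.4
```

jog_arm(
  commands=[
    [0,0,0.15,0,0,0,0],
    [0,0,0.15,0,0,0,0],
    [0,0,0,0,0,0,0],
    [0,0,0,0,0,0,0],
  ],
)

```text
clock: 12.57
tool_pos: [0.5581, -0.2574, 0.2566]
orientation: [-180.0, 0.0, 12.1]
contact_force: [1.0, -0.2, -0.8]
width: 0.0131
gripper_force: 45.4
```

jog_arm(
  commands=[
    [0,0,0.2,0,0,0,0],
    [0,0,0.2,0,0,0,0],
    [0,0,0.1,0,0,0,0],
    [0,0,0,0,0,0,0],
    [0,0,0,0,0,0,0],
  ],
)

```text
clock: 12.98
tool_pos: [0.5581, -0.2574, 0.2515]
orientation: [-180.0, 0.0, 12.1]
contact_force: [1.2, 0.1, -1.4]
width: 0.0131
gripper_force: 45.4
```

jog_arm(
  commands=[
    [0,0,0.1,0,0,0,0],
    [0,0,0.1,0,0,0,0],
    [0,0,0.1,0,0,0,0],
    [0,0,0,0,0,0,0],
    [0,0,0,0,0,0,0],
  ],
)

```text
clock: 13.4
tool_pos: [0.5581, -0.2574, 0.2486]
orientation: [-180.0, 0.0, 12.1]
contact_force: [0.4, 0.2, -1.2]
width: 0.0132
gripper_force: 45.4
```

jog_arm(
  commands=[
    [0,0,0.1,0,0,0,0],
    [0,0,0,0,0,0,0],
    [0,0,0.05,0,0,0,0],
    [0,0,0,0,0,0,0],
    [0,0,0,0,0,0,0],
  ],
)

```text
clock: 13.82
tool_pos: [0.5581, -0.2574, 0.2472]
orientation: [180.0, -0.0, 12.1]
contact_force: [-0.5, -0.4, -2.5]
width: 0.0133
gripper_force: 45.5
```

jog_arm(
  commands=[
    [0,0,0.05,0,0,0,0],
    [0,0,0,0,0,0,0],
    [0,0,0,0,0,0,0],
  ],
)

```text
clock: 14.07
tool_pos: [0.5581, -0.2573, 0.2471]
orientation: [180.0, -0.0, 12.1]
contact_force: [-1.7, 1.3, 4.2]
width: 0.0133
gripper_force: 46.1
```

Contact is +4 N upward at the seated height of 0.247, so the rack is home. I'll release it, rise and check.

jog_arm(
  commands=[
    [0,0,0,0,0,0,0.3],
    [0,0,0,0,0,0,0.45],
    [0,0,0,0,0,0,0.45],
    [0,0,0,0,0,0,0.45],
    [0,0,0,0,0,0,0.45],
  ],
)

```text
clock: 14.48
tool_pos: [0.5581, -0.2574, 0.2466]
orientation: [-180.0, 0.0, 12.1]
contact_force: [-0.1, 0.2, -0.1]
width: 0.0381
gripper_force: 0.0
```

jog_arm(
  commands=[
    [0,0,-0.3,0,0,0,0.45],
    [0,0,-1,0,0,0,0.45],
    [0,0,-2,0,0,0,0.45],
    [0,0,-2.5,0,0,0,0.5],
    [0,0,-2.5,0,0,0,0.6],
  ],
)

```text
clock: 14.9
tool_pos: [0.558, -0.2573, 0.3311]
orientation: [-180.0, 0.0, 12.1]
contact_force: [0.3, -0.8, -0.8]
width: 0.0509
gripper_force: 0.0
```

jog_arm(
  commands=[
    [0,0,-2.5,0,0,0,0.7],
    [0,0,-2.5,0,0,0,0.7],
    [0,0,-2,0,0,0,0.7],
    [0,0,0,0,0,0,0.7],
    [0,0,0,0,0,0,0.7],
  ],
)

```text
clock: 15.32
tool_pos: [0.5582, -0.2573, 0.4018]
orientation: [179.9, -0.2, 12.1]
contact_force: [0.4, 1.1, -0.8]
width: 0.0595
gripper_force: 0.0
```

Run:
```python
from h import *
st=state();print(np.round(st['tool_pos'],4),st['orientation'],st['width'])
s=vision.get_image('side');t=vision.get_image('top')
FULL=CARL+[q+[0,-.08,.008] for q in RACKS]
a=overlay(t,[],'',(325,165,420,250),4);b=overlay(s,[place(FULL,.5415,-.180,np.radians(12.1))],'',(275,125,370,225),4)
o=np.zeros((400,760,3),np.uint8);o[:a.shape[0],:380]=a;o[:b.shape[0],380:]=b;cv2.imwrite('pics/seat.png',o)
```

```text
[ 0.5582 -0.2573  0.4018] [ 1.79884480e+02 -1.60444408e-01  1.21315539e+01] 0.059496127875344376
```

View pics/seat.png

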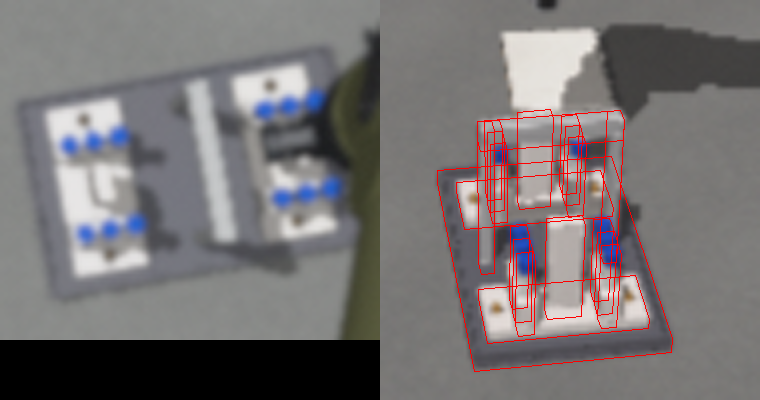

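Both racks are seated, with brass showing through the holes of each. Next is the handle.

jog_arm(
  commands=[
    [0,-1,0,0,0,0,0.7],
    [0,-2,0,0,0,0,0.7],
    [0,-2.5,0,0,0,0,0.7],
    [0,-1.5,0,0,0,0,0.7],
    [0,-0.96,0,0,0,0,0.7],
  ],
)

```text
clock: 15.83
tool_pos: [0.541, -0.1768, 0.3992]
orientation: [-179.9, 0.1, 12.3]
contact_force: [-0.8, -0.3, -0.2]
width: 0.0603
gripper_force: 0.0
```

jog_arm(
  commands=[
    [0,0,0,0,0,0,0.7],
    [0,0,1,0,0,0,0.7],
    [0,0,2,0,0,0,0.7],
    [0,0,2,0,0,0,0.7],
  ],
)

```text
clock: 16.17
tool_pos: [0.5415, -0.1812, 0.3489]
orientation: [179.9, -0.1, 12.0]
contact_force: [0.4, 0.5, -0.3]
width: 0.0598
gripper_force: 0.0
```

jog_arm(
  commands=[
    [0,0,2,0,0,0,0.7],
    [0,0,2,0,0,0,0.7],
    [0,0,1.3,0,0,0,0.7],
    [0,0,0,0,0,0,0.7],
    [0,0,0,0,0,0,0.7],
  ],
)

```text
clock: 16.58
tool_pos: [0.5412, -0.1807, 0.2955]
orientation: [-180.0, 0.1, 12.1]
contact_force: [-0.2, -0.8, 0.2]
width: 0.0598
gripper_force: 0.0
```

jog_arm(
  commands=[
    [0,-0.1,0,0,0,0,0.5],
    [0,0,0,0,0,0,0.4],
    [0,0,0,0,0,0,0.35],
    [0,0,0,0,0,0,0.3],
    [0,0,0,0,0,0,0.25],
  ],
  force=40,
)

```text
clock: 17.0
tool_pos: [0.5413, -0.1786, 0.2973]
orientation: [180.0, -0.1, 12.1]
contact_force: [-0.2, -1.2, -0.5]
width: 0.0216
gripper_force: 0.0
```

jog_arm(
  commands=[
    [0,0,0,0,0,0,0.22],
    [0,0,0,0,0,0,0.2],
    [0,0,0,0,0,0,0],
    [0,0,0,0,0,0,0],
    [0,0,0,0,0,0,0],
  ],
)

```text
clock: 17.42
tool_pos: [0.5413, -0.179, 0.2971]
orientation: [179.9, -0.0, 12.1]
contact_force: [-0.5, -2.2, 4.2]
width: 0.0158
gripper_force: 40.0
```

jog_arm(
  commands=[
    [0,0,0,0,0,0,0],
    [0,0,0,0,0,0,0],
    [0,0,0,0,0,0,0],
  ],
  force=100,
)

```text
clock: 17.67
tool_pos: [0.5414, -0.179, 0.2973]
orientation: [179.9, -0.1, 12.1]
contact_force: [-0.7, -2.4, 5.6]
width: 0.0144
gripper_force: 98.9
```

Gripped at 100 N. Lifting 10 cm.

jog_arm(
  commands=[
    [0,0,-0.2,0,0,0,0],
    [0,0,-0.4,0,0,0,0],
    [0,0,-0.6,0,0,0,0],
    [0,0,-0.8,0,0,0,0],
    [0,0,-1,0,0,0,0],
  ],
)

```text
clock: 18.08
tool_pos: [0.5409, -0.1783, 0.3267]
orientation: [-179.9, 0.1, 12.2]
contact_force: [-0.8, -0.1, -7.0]
width: 0.0144
gripper_force: 97.6
```

jog_arm(
  commands=[
    [0,0,-1,0,0,0,0],
    [0,0,-1,0,0,0,0],
    [0,0,-1,0,0,0,0],
    [0,0,-1,0,0,0,0],
    [0,0,-1,0,0,0,0],
  ],
)

```text
clock: 18.5
tool_pos: [0.5411, -0.1786, 0.378]
orientation: [180.0, -0.0, 12.1]
contact_force: [0.8, -0.0, -6.5]
width: 0.0147
gripper_force: 97.6
```

jog_arm(
  commands=[
    [0,0,-0.8,0,0,0,0],
    [0,0,-0.6,0,0,0,0],
    [0,0,-0.4,0,0,0,0],
    [0,0,-0.2,0,0,0,0],
    [0,0,0,0,0,0,0],
  ],
)

```text
clock: 18.92
tool_pos: [0.5412, -0.1786, 0.3969]
orientation: [180.0, -0.0, 12.1]
contact_force: [0.6, -0.8, -7.4]
width: 0.0143
gripper_force: 97.7
```

jog_arm(
  commands=[
    [0,0,0,0,0,0,0],
    [0,0,0,0,0,0,0],
    [0,0,0,0,0,0,0],
    [0,0,0,0,0,0,0],
    [0,0,0,0,0,0,0],
  ],
)

```text
clock: 19.33
tool_pos: [0.5412, -0.1786, 0.3964]
orientation: [-180.0, 0.0, 12.1]
contact_force: [1.0, 0.1, -7.4]
width: 0.0148
gripper_force: 97.7
```

Run:
```python
from h import *
st=state();p=st['tool_pos'];print(np.round(p,4),st['orientation'],st['width'],st['contact_force'],st['wrist_torque'],abs(st['qvel']).max())
s=vision.get_image('side');t=vision.get_image('top')
FULL=CARL+[q+[0,-.08,.008] for q in RACKS]
zb=p[2]-.297
a=overlay(t,[],'',(310,155,425,255),3);b=overlay(s,[place(FULL,p[0],p[1],np.radians(12.1),zb)],'',(255,75,365,225),4)
o=np.zeros((600,790,3),np.uint8);o[:a.shape[0],:a.shape[1]]=a;o[:b.shape[0],345:345+b.shape[1]]=b;cv2.imwrite('pics/lift.png',o)
```

```text
[ 0.5412 -0.1786  0.3964] [-1.79984530e+02  1.78707411e-02  1.21372351e+01] 0.014798769362449497 [ 0.98655198  0.13590233 -7.3881647 ] [ 0.0057479   0.02920928 -0.00874108] 0.17490026433293668
```

View pics/lift.png

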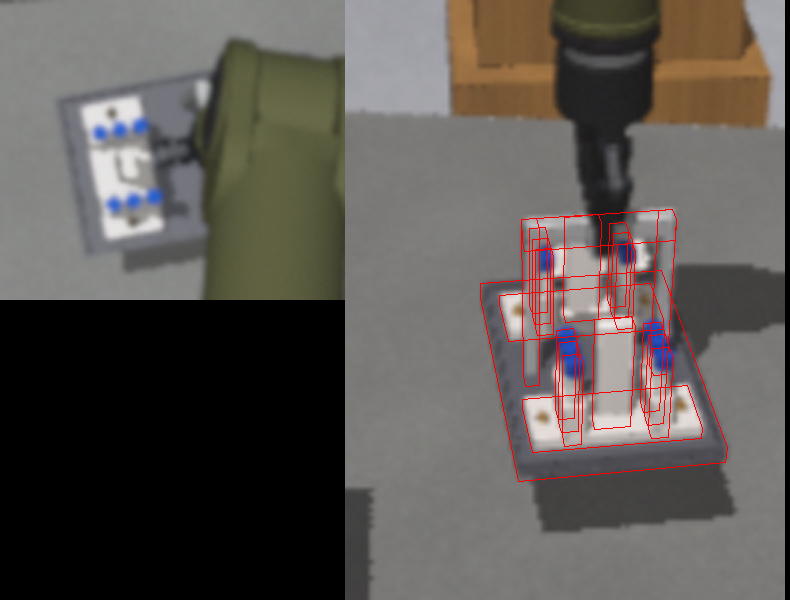

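The carrier hangs level about 10 cm up, on its overlay outline, and both racks are still seated on their pegs. Handing in.

```bash
python3 -c "
from workcell import ticket
print(ticket.close_job())"
```

```text
the job is handed in; nothing more can be done
None
```

I seated the white rack in the carrier's empty bay and let go of it, then lifted the carrier with both racks about 10 cm, and it is held there level and still; I handed the job in at about 19.5 s, and no verdict came back.

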